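# Feel for the heavy side of a grinder burr wheel and hold it down

### The arm

A 7-joint arm with a two-finger parallel gripper is mounted at the origin on a cart in front of the work surface, level with it; the furniture and walls round the work are solid. World frame = base frame: x ahead of the robot, y to its left, z up, the work surface at z = 0. Lengths are in m, angles in degrees, forces in N, time in s.
With the tool pointing down it reaches from about 0.35 to 0.9 m from the base axis. Payload 7.2 kg.
Tool frame: the origin (TCP) lies on the centre line of the jaws, within the pads' length; the fingertips stand 8 mm ahead of it and the grasp point (between the pads) lies 11 mm behind it; z points along the fingers, y is the line along which they close (so a half turn about z gives the same grasp; the last joint's range is limited). The gripper opens to 85 mm and grips with 20 to 120 N. Pads are 22 mm wide; open, the fingers measure 114 mm over their backs; the gripper's body (76 mm by 85 mm) begins 54 mm behind the grasp point. The pads swing forward as they close: fully open they stand 13 mm farther back than shut.
Start: joints at [70.29, 23.554, -0.728, 91.456, 0.321, 64.991, -4.71], TCP at [0.17, -0.601, 0.239] pointing down, gripper open.
Joint ranges: [-169.25, 169.25], [-16.82, 113.86], [-84.01, 82.57], [7.8, 145.47], [-59.2, 239.2], [7.22, 106.19], [-163.78, 163.78]. Speed limits (degrees/s): [136.94, 136.94, 172.46, 172.46, 180, 180, 180].

### API

Orientations are given as [roll, pitch, yaw] about the fixed x, y, z axes, in that order (R = Rz(yaw) Ry(pitch) Rx(roll)).
In Python, from bench import manip gives the robot as it stands.
- The arm moves only by the tool jog_arm, never from a script. Its argument "series" is a list of rows, each an object with "gripper": the closure, from 0 (fully open) to 1 (shut); "linear": the shift along the tool's x, y, z in cm, a list of three; "twist": the turn about the tool's z in degrees. A call has exactly 5 rows; each row is the pose to reach, as a shift and turn from the pose commanded when the call began, along the tool's axes at that moment; what a row does not reach only later rows make up. A row lasts 1/10 s, in which the tool goes at most 50 mm and 8.59 degrees, less where a joint would pass 70% of its speed; a pose out of reach is approached as far as the arm can. A call with a gripper value outside its range is refused whole. The fingers move at their own pace and stop on an object; "newtons" is the grip in N (left out, the last holds). Time passes only in rows, so rows that repeat a pose let the fingers close, or fill a call up. It gives the time, the measured TCP pose, the force, the opening and the grip force at its end, in the units of the state.
- manip.get_obs(): the state, without advancing time (a new reading comes with each control period).
- manip.grab_frame(name): name is "side" or "top"; returns (picture, depth): 480x640x3 uint8, blue, green, red; 480x640 float32, m along the optical axis (not along the pixel's ray), 0 where there is no reading.
- manip.get_calibration(name): a dict with "K" (3x3 intrinsics, pixels), "k1" (the pictures are not rectified: a ray, as slopes to the right and down, at radius r is drawn at 1 + k1 r^2 times it, then the intrinsics apply), "R" (3x3) and "t" (3): a world point X has camera coordinates R X + t. Camera axes: x right, y down, z forward; pixel columns grow to the right and rows downward; lengths in m; the calibration is good to about 2 mm. A picture is of the moment at which its call begins. get_calibration takes no time and is no camera call.
- manip.job_done(): hands the job in; it is judged then, once.
The state is a dict: "clock": time; "qpos": joint angles; "joint_velocities": joint speeds; "effort": joint torques, N m; "tool_pos": TCP position; "eef_rot": TCP orientation; "ft_force": force on the tool from outside, world axes, zero at the start; "ft_torque": the same for the moment, N m; "gripper_width": finger opening in m; "grip_force": force on a finger pad.
Only numpy, scipy, OpenCV 4.12 (cv2) and the standard library are available. Lean on these libraries where they do the work, as an engineer would, in place of code of your own. Each camera call takes 0.05 s, during which the arm holds its last target. There are 200 camera calls.

### The job

One side of the grinder's burr wheel on the checking stand is heavier than the rest, which cannot be seen, and its stiff bearing keeps it wherever it is left. Take the wheel by its crank handle and turn it at least one full turn, either way, feeling where it is hard to push and where it helps; then bring the heavy side straight down and finish there, keeping the handle gripped and still (do not let go), so that the opposite side can be marked at the top. Leave everything else on the worktop where it is.

Things in the scene. Friction and masses are not known exactly. Their poses are not given: they have to be found in the camera images.
- stand: Stand fixed to the worktop: dark steel base 150 x 150 x 12 mm (x = -10 to 140 mm), aluminium column and housing behind the wheel (x = 57 to 138 mm, up to z = 204 mm). Origin on the worktop straight below the wheel's middle; z up; x level along the axle from the handle to the column, roughly away from the robot; y to the left.
- axle (a point): Point on the wheel's level axis, 170 mm over the stand's origin; axes as the stand's; the wheel turns about x. Besides the drag, the hidden heavy side gives a moment about it that goes as the sine of its angle from straight down, 0.17 to 0.23 N m at most (4 to 5.5 N at the handle). Where it lies from the handle differs at every start; it never starts at the bottom. All else is nearly balanced.
- handle: Crank handle: black round sleeve, 16 mm diameter, 66 mm long, parallel to the axle; it spins freely on its pin, so a hand can keep its own direction while cranking. Origin at the middle of the sleeve, which follows a circle of 42 mm radius about the axis, 52 mm before the axle point (to the stand's -x).
- grip (a point): A good place to pinch the sleeve from above, fingers closing sideways across it: on its axis, 60 mm before the axle point and 42 mm out from the axis. The wheel's face lies 55 mm behind this point, which leaves room for a gripper body above it all round the circle. It moves with the wheel.
- wheel (a joint): Angle of the burr wheel (dark steel disc 104 mm across, 30 mm thick, teeth on its front). 0: handle straight above the axle; grows clockwise seen from the robot (handle from the top towards the stand's -y). No stops; it counts on past full turns. Starts between -0.45 and 0.45. A constant drag of 0.26 N m (6 N at the handle) keeps it wherever it is left.
- tamper: Bystander, leave alone: coffee tamper, 58 mm across, 94 mm high; origin at the middle of its underside.
- cake_ring: Bystander, leave alone: steel cake ring, 61 mm across, 45 mm high; origin at the middle of its underside.
- kitchen_timer: Bystander, leave alone: round wind-up timer, 60 mm across, 53 mm high; origin at the middle of its underside.
- portafilter: Bystander, leave alone: portafilter lying level, 220 x 86 x 40 mm; origin at the middle of its underside.
- coffee_scale: Bystander, leave alone: flat black scale, 150 x 130 x 24 mm; origin at the middle of its underside.
- espresso_cup_1: Bystander, leave alone: small blue cup, 64 x 93 x 53 mm; origin at the middle of its underside.

How it is judged:
By the outcome, as a careful person would: the job done as asked, in the order asked, and still so for the second after the job is handed in, while the arm keeps its last pose, push and grip.
It also fails if it takes over 58 s, if anything falls off the work surface, if the arm or the gripper's body presses on something with over 40 N, if the wrist force passes 120 N, or if a joint passes its speed limit or range.

## Working session

There is one attempt and no reset: what is moved stays moved. The work goes in short steps, Python scripts to look and compute and a tool call to move; the robot and the scene stay as the last step left them, time stands still between calls to the robot, and variables do not carry over. Pictures are saved under pics/ and viewed, at most 10 in all, crops included, and the job is handed in when it is done.

Besides the shell and the picture viewer there is one more tool, called after "Call:" as name(argument=value, ...) on one line, values as JSON. jog_arm: Moves the arm, as the interface text tells. Its arguments: {"type":"object","properties":{"series":{"type":"array"},"newtons":{"type":"number"}},"required":["series"]}

```bash
mkdir -p pics; ls
python3 - <<'E'
from bench import manip
import cv2,numpy as np
o=manip.get_obs()
for k in o: print(k,np.round(o[k],3))
for n in ("side","top"):
    p,d=manip.grab_frame(n); cv2.imwrite(f"pics/{n}0.png",p); np.save(f"{n}0.npy",d)
    c=manip.get_calibration(n); print(n,{k:np.round(c[k],4).tolist() for k in c})
E
```

```text
pics
clock 0.0
qpos [70.289 23.599 -0.728 91.507  0.322 64.989 -4.71 ]
joint_velocities [ 0.028  0.033  0.062 -0.045 -0.01   0.055 -0.008]
effort [-0.0000e+00 -6.0062e+01  6.8200e-01 -2.9941e+01  1.4000e-02  1.1000e-02
  0.0000e+00]
tool_pos [ 0.17  -0.601  0.238]
eef_rot [-1.79907e+02  7.00000e-03  1.58040e+01]
ft_force [-0.197  0.441  0.191]
ft_torque [ 0.033 -0.02  -0.   ]
grip_force 0.0
gripper_width 0.085
side {'K': [[561.2284, 0.0, 314.9928], [0.0, 561.2284, 238.2394], [0.0, 0.0, 1.0]], 'k1': -0.0247, 'R': [[-0.5281, -0.8489, 0.0237], [-0.4203, 0.237, -0.8759], [0.7379, -0.4725, -0.482]], 't': [0.245, 0.3542, 1.325]}
top {'K': [[547.2582, 0.0, 320.9679], [0.0, 547.2582, 242.0249], [0.0, 0.0, 1.0]], 'k1': 0.0459, 'R': [[-0.1146, -0.9934, 0.009], [-0.7855, 0.085, -0.613], [0.6082, -0.0773, -0.79]], 't': [0.0242, 0.4841, 1.5309]}
```

View pics/side0.png

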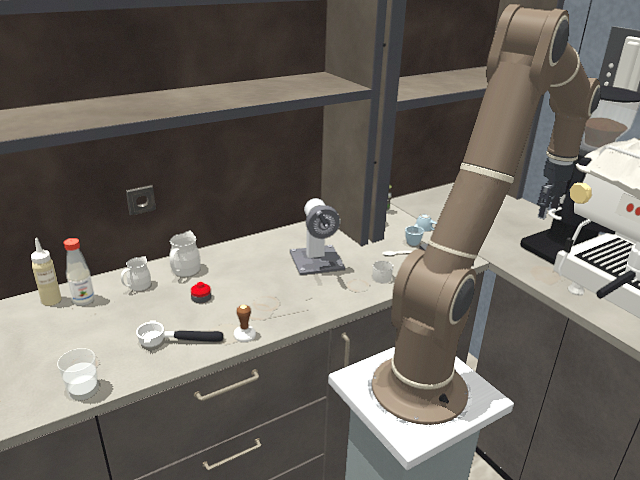

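View pics/top0.png

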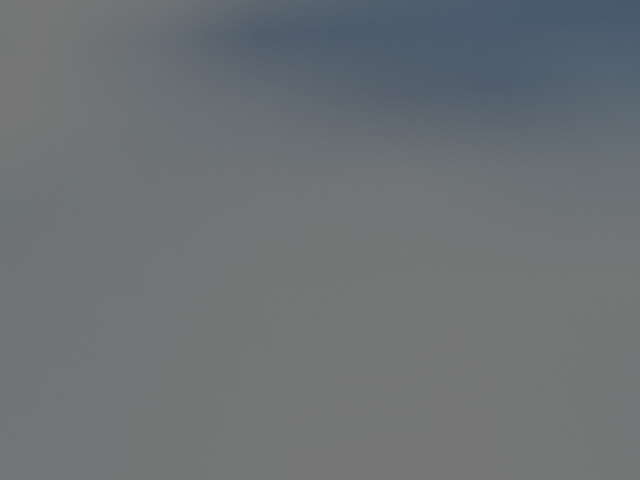

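The side view shows the stand with its wheel at about (322,222) and its base at (317,260). The timer is at (201,292), the tamper at (244,322) and the portafilter at (180,335). The top camera is useless: its lens looks covered. I'll zoom in on the stand and check the depth.

```bash
cat > h.py <<'E'
import numpy as np,cv2
from bench import manip
C=manip.get_calibration("side")
K,k1,R,t=C["K"],C["k1"],np.array(C["R"]),np.array(C["t"])
def rays(uv):  # world origin, directions (camera z = 1)
    p=(np.atleast_2d(uv).astype(float)-[K[0][2],K[1][2]])/K[0][0]; s=p.copy()
    for _ in range(8): s=p/(1+k1*(s**2).sum(1,keepdims=True))
    return -R.T@t, np.c_[s,np.ones(len(s))]@R
def onplane(uv,z): o,d=rays(uv); return o+d*((z-o[2])/d[:,2])[:,None]
def pts(uv,dep): o,d=rays(uv); return o+d*np.asarray(dep)[:,None]
def proj(X):
    c=np.atleast_2d(X)@R.T+t; s=c[:,:2]/c[:,2:]; s=s*(1+k1*(s**2).sum(1,keepdims=True))
    return s*K[0][0]+[K[0][2],K[1][2]]
E
python3 - <<'E'
from h import *
p=cv2.imread("pics/side0.png"); d=np.load("side0.npy"); dt=np.load("top0.npy")
print("top depth",np.percentile(dt,[0,10,50,90,100]))
c=cv2.resize(p[185:285,270:400],None,fx=6,fy=6,interpolation=cv2.INTER_CUBIC); cv2.imwrite("pics/crop0.png",c)
v,u=np.mgrid[185:285,270:400]; uv=np.c_[u.ravel(),v.ravel()]
X=pts(uv,d[v,u].ravel()); ok=d[v,u].ravel()>0
z=X[:,2]; print("table z",np.median(z[ok&(abs(z)<.01)]))
m=ok&(abs(z-.012)<.006)&(p[v,u].reshape(-1,3).max(1)<140)
mm=np.zeros(480*640,np.uint8).reshape(480,640); mm[uv[m,1],uv[m,0]]=255
n,l,s,ce=cv2.connectedComponentsWithStats(mm); i=1+s[1:,4].argmax(); print(s[i],ce[i])
cn=np.argwhere(l==i)[:,::-1]; XY=onplane(cn,.012)[:,:2]
print("rect",cv2.minAreaRect(XY.astype(np.float32)))
w=ok&(z>.1)&(z<.25); print("tall pts",w.sum(),X[w].min(0),X[w].max(0))
E
```

```text
top depth [0.         0.17557857 0.2233138  0.30632277 0.34096825]
table z -0.0006303948885231225
[303 252  42  21 449] [325.37861915 262.46547884]
rect ((0.5832479000091553, -0.0975121557712555), (0.12632037699222565, 0.115855872631073), 73.25752258300781)
tall pts 3430 [ 0.46397637 -0.53373184  0.10000138] [ 0.89214994 -0.02608313  0.23043558]
```

View pics/crop0.png

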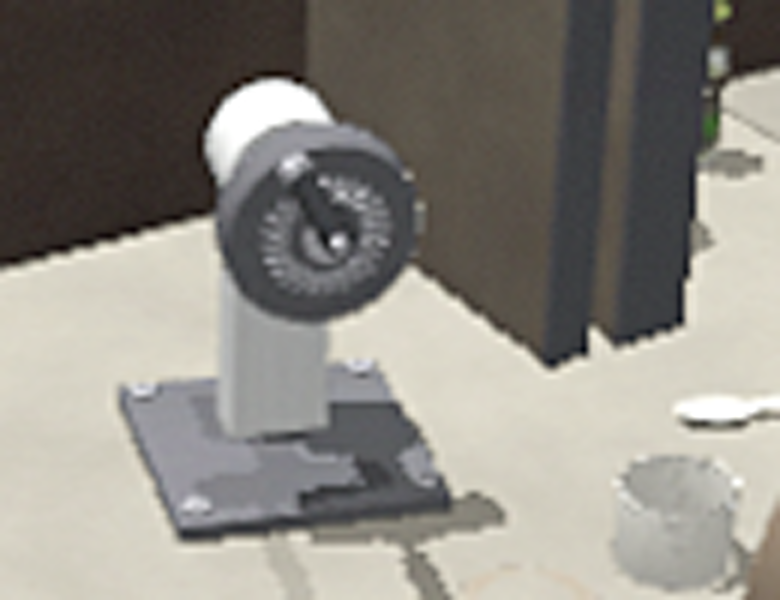

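Crop: base-plate corners at about (290,250), (333,246), (345,268) and (300,272). The black handle runs from near (319,213) on the wheel to its bright tip at (326,225). I'll compute the stand pose and handle angle from these.

Run:
```python
from h import *
d=np.load("side0.npy"); p=cv2.imread("pics/side0.png")
c=np.array([[122,386],[378,364],[449,490],[182,522]])/6+[270,185]-.4
P=onplane(c,.012)[:,:2]; print(P.round(4))
# left-back, right-back, right-front, left-front ; stand x: front->back, y: right->left
M=P.mean(0); L=np.roll(P,-1,0)-P; print("sides",np.linalg.norm(L,axis=1))
ex=(P[0]-P[3])+(P[1]-P[2]); ey=(P[0]-P[1])+(P[3]-P[2])
y1=np.degrees(np.arctan2(ex[1],ex[0])); y2=np.degrees(np.arctan2(-ey[0],ey[1])); print("yaw",y1,y2)
yaw=np.radians((y1+y2)/2); x=np.array([np.cos(yaw),np.sin(yaw),0]); y=np.array([-x[1],x[0],0])
O=np.r_[M,0]-.065*x; A=O+[0,0,.17]; print("origin",O,"axle",A)
# wheel front points from depth: fit plane normal
v,u=np.mgrid[185:285,270:400]; X=pts(np.c_[u.ravel(),v.ravel()],d[v,u].ravel()); S=(X-A)@np.c_[x,y,[0,0,1]]
r=np.hypot(S[:,1],S[:,2]); w=(r<.07)&(abs(S[:,0])<.14)
h,b=np.histogram(S[w,0],bins=np.arange(-.14,.14,.01)); print(list(zip(b.round(2),h)))
q=w&(S[:,0]<-.025)&(S[:,0]>-.1); print("handle pts x,y,z mm\n",(S[q]*1000).round()[:40])
np.savez("stand.npz",A=A,x=x,y=y)
# overlay
im=p.copy()
def dr(l,col):
    for a in proj(A+np.array(l)@np.stack([x,y,[0,0,1]])): cv2.circle(im,tuple(int(round(k*16)) for k in a),10,col,-1,shift=4)
th=np.linspace(0,2*np.pi,60)
f=-.005
dr(np.c_[0*th+f,.052*np.cos(th),.052*np.sin(th)],(0,255,0))
dr(np.c_[0*th-.085,.042*np.cos(th),.042*np.sin(th)],(0,0,255))
dr([[-.01,.075,-.158],[-.01,-.075,-.158],[.14,.075,-.158],[.14,-.075,-.158],[0,0,0]],(255,0,0))
cv2.imwrite("pics/ov0.png",cv2.resize(im[185:285,270:400],None,fx=6,fy=6,interpolation=cv2.INTER_CUBIC))
```

```text
[[ 0.7042 -0.0512]
 [ 0.6549 -0.1884]
 [ 0.5239 -0.1467]
 [ 0.5665 -0.0084]]
sides [0.14582775 0.13752555 0.14466029 0.14418451]
yaw -17.44147828851878 -18.448546901966132
origin [ 0.5505622  -0.07864876  0.        ] axle [ 0.5505622  -0.07864876  0.17      ]
[(np.float64(-0.14), np.int64(0)), (np.float64(-0.13), np.int64(0)), (np.float64(-0.12), np.int64(0)), (np.float64(-0.11), np.int64(0)), (np.float64(-0.1), np.int64(3)), (np.float64(-0.09), np.int64(16)), (np.float64(-0.08), np.int64(11)), (np.float64(-0.07), np.int64(10)), (np.float64(-0.06), np.int64(14)), (np.float64(-0.05), np.int64(7)), (np.float64(-0.04), np.int64(10)), (np.float64(-0.03), np.int64(8)), (np.float64(-0.02), np.int64(40)), (np.float64(-0.01), np.int64(578)), (np.float64(0.0), np.int64(154)), (np.float64(0.01), np.int64(48)), (np.float64(0.02), np.int64(5)), (np.float64(0.03), np.int64(0)), (np.float64(0.04), np.int64(0)), (np.float64(0.05), np.int64(5)), (np.float64(0.06), np.int64(45)), (np.float64(0.07), np.int64(32)), (np.float64(0.08), np.int64(29)), (np.float64(0.09), np.int64(35)), (np.float64(0.1), np
[... 153 characters left out ...]
-29.  16.  47.]
 [-25.  24.  43.]
 [-28.  22.  44.]
 [-35.  18.  47.]
 [-40.  16.  49.]
 [-27.  24.  40.]
 [-35.  23.  44.]
 [-37.  21.  45.]
 [-39.  19.  45.]
 [-47.  18.  49.]
 [-33.  11.  42.]
 [-36.  27.  41.]
 [-31.  22.  39.]
 [-42.  22.  44.]
 [-47.  21.  46.]
 [-45.  17.  45.]
 [-51.  16.  48.]
 [-39.  25.  40.]
 [-50.  24.  45.]
 [-49.  21.  44.]
 [-54.  20.  47.]
 [-57.  17.  48.]
 [-54.  14.  46.]
 [-38.  24.  36.]
 [-50.  24.  42.]
 [-57.  23.  45.]
 [-59.  21.  46.]
 [-59.  18.  46.]
 [-58.  15.  45.]
 [-51.  10.  41.]
 [-50.  24.  39.]
 [-58.  23.  42.]
 [-66.  23.  46.]
 [-65.  20.  46.]
 [-65.  17.  46.]
 [-68.  14.  46.]
 [-54.  25.  37.]
 [-56.  23.  38.]
 [-55.  20.  37.]]
```

View pics/ov0.png

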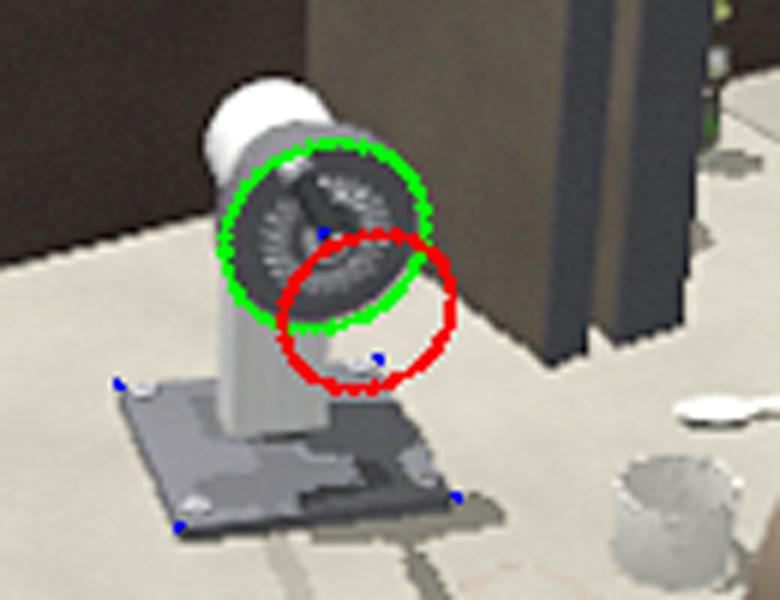

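The overlay shows the front face (green) about 2 px too far right, so the axle estimate is about 4 mm off. I'll refine it from the depth of the wheel face and the handle, then plan the approach.

Run:
```python
from h import *
s=np.load("stand.npz"); A,x,y=s["A"],s["x"],s["y"]; B=np.c_[x,y,[0,0,1]]
D=[np.load("side0.npy")]
for _ in range(4): D.append(manip.grab_frame("side")[1])
d=np.median(D,0)
v,u=np.mgrid[185:285,270:400]; uv=np.c_[u.ravel(),v.ravel()]; S=(pts(uv,d[v,u].ravel())-A)@B
r=np.hypot(S[:,1],S[:,2])
f=(r<.07)&(abs(S[:,0]+.005)<.012)
G=np.c_[np.ones(f.sum()),S[f,1:]]; k=np.linalg.lstsq(G,S[f,0],rcond=None)[0]; print("face x, slopes y,z",k,"sd",(S[f,0]-G@k).std())
# face outline by ray cast on plane x=-.005
m=np.zeros((480,640),np.uint8); m[uv[f,1],uv[f,0]]=255
m=cv2.morphologyEx(m,cv2.MORPH_CLOSE,np.ones((7,7)))
c=max(cv2.findContours(m,cv2.RETR_EXTERNAL,cv2.CHAIN_APPROX_NONE)[0],key=cv2.contourArea)[:,0]
o,dd=rays(c); o=(o-A)@B; dd=dd@B; q=o+dd*((-.005-o[0])/dd[:,0])[:,None]
print("outline y,z range mm",(q[:,1:].min(0)*1e3).round(1),(q[:,1:].max(0)*1e3).round(1), cv2.minEnclosingCircle(q[:,1:].astype(np.float32)))
h=(r<.07)&(S[:,0]<-.03)&(S[:,0]>-.084); H=S[h]
for i,n in ((1,"y"),(2,"z")): print(n,np.polyfit(H[:,0]+.06,H[:,i],1))
print("handle n",h.sum(),"median",np.median(H,0),"min x",np.sort(S[(r<.07)&(S[:,0]>-.14),0])[:6])
print("view dir in stand",(A+R.T@t)@B)
```

```text
face x, slopes y,z [-0.00352923 -0.01228661  0.01526983] sd 0.0028828130793701057
outline y,z range mm [-47.6 -48.2] [54.8 57.1] ((0.004999205004423857, 0.003406443167477846), 0.053799986839294434)
y [0.01001713 0.01961763]
z [0.07619201 0.04236661]
handle n 60 median [-0.061582    0.02094872  0.0438161 ] min x [-0.08878051 -0.08818548 -0.08817737 -0.08701074 -0.08586973 -0.08470124]
view dir in stand [ 1.44448975 -0.40324244 -0.772985  ]
```

```bash
cat >> h.py <<'E'
s=np.load("stand.npz"); A,x,y=s["A"]+.0035*s["y"]+.0015*s["x"]+[0,0,.001],s["x"],s["y"]
from scipy.spatial.transform import Rotation as Ro
def tool(): o=manip.get_obs(); return o,Ro.from_euler("xyz",o["eef_rot"],degrees=True).as_matrix()
E
python3 - <<'E'
from h import *
print("yaw",np.degrees(np.arctan2(x[1],x[0])),"axle",A)
g=A-.06*x+.0142*y+[0,0,.039]; T=g-[0,0,.011]; print("grip",g,"TCP",T)
o,M=tool(); print(o["clock"],o["tool_pos"],o["eef_rot"])
for P in ([.17,-.601,.37],np.r_[T[:2],.37],T): print(((P-o["tool_pos"])@M*100).round(2))
E
```

```text
yaw -17.945012595242456 axle [ 0.55306759 -0.07578118  0.171     ]
grip [ 0.50036151 -0.04378572  0.21      ] TCP [ 0.50036151 -0.04378572  0.199     ]
0.3 [ 0.17014327 -0.60122802  0.239002  ] [-1.79967329e+02  2.16876302e-03  1.58015508e+01]
[-1.00e-02 -3.00e-02 -1.31e+01]
[ 46.95 -44.65 -13.08]
[ 46.95 -44.64   4.02]
```

Call:
jog_arm(series=[{"gripper":0,"linear":[0,0,-4],"twist":0},{"gripper":0,"linear":[0,0,-8],"twist":0},{"gripper":0,"linear":[0,0,-12],"twist":0},{"gripper":0,"linear":[2.5,-2.4,-13],"twist":3},{"gripper":0,"linear":[5,-4.8,-13],"twist":6}], newtons=80)

```text
clock: 0.8
tool_pos: [0.2053, -0.5421, 0.3716]
eef_rot: [179.8, -0.1, 9.6]
ft_force: [1.1, 0.1, 0.2]
gripper_width: 0.0855
grip_force: 0.0
```

Call:
jog_arm(series=[{"gripper":0,"linear":[2.5,-2.3,0],"twist":3},{"gripper":0,"linear":[5,-4.6,0],"twist":6},{"gripper":0,"linear":[8,-7.4,0],"twist":9},{"gripper":0,"linear":[11,-10.2,0],"twist":12},{"gripper":0,"linear":[14,-13,0],"twist":15}])

```text
clock: 1.3
tool_pos: [0.3218, -0.3882, 0.3694]
eef_rot: [180.0, -0.0, -5.3]
ft_force: [0.9, -0.2, -0.2]
gripper_width: 0.0855
grip_force: 0.0
```

Call:
jog_arm(series=[{"gripper":0,"linear":[1.4,-3.5,0],"twist":1.3},{"gripper":0,"linear":[2.8,-7,0],"twist":2.6},{"gripper":0,"linear":[4.2,-10.5,0],"twist":4},{"gripper":0,"linear":[5.6,-14,0],"twist":5.2},{"gripper":0,"linear":[7,-17.5,0],"twist":6.5}])

```text
clock: 1.8
tool_pos: [0.407, -0.2202, 0.3695]
eef_rot: [180.0, -0.0, -11.8]
ft_force: [1.3, -0.1, 0.6]
gripper_width: 0.0851
grip_force: 0.0
```

Call:
jog_arm(series=[{"gripper":0,"linear":[1.2,-3.4,0],"twist":1.3},{"gripper":0,"linear":[2.6,-7,0],"twist":2.6},{"gripper":0,"linear":[3.8,-10.5,0],"twist":4},{"gripper":0,"linear":[5.2,-14.5,0],"twist":5.2},{"gripper":0,"linear":[5.6,-16,0],"twist":6}])

```text
clock: 2.3
tool_pos: [0.4953, -0.0721, 0.3694]
eef_rot: [-179.9, -0.0, -17.5]
ft_force: [0.5, -0.3, -0.0]
gripper_width: 0.0856
grip_force: 0.0
```

Run:
```python
from h import *
T=np.array([0.50036,-0.04379,.199]); o,M=tool(); print(o["clock"],o["tool_pos"],o["eef_rot"],np.round(o["qpos"],1),o["ft_force"],((T-o["tool_pos"])@M*100).round(2))
```

```text
2.3 [ 0.4952664  -0.07210487  0.36935107] [-1.79894554e+02 -1.55101710e-02 -1.74712311e+01] [  25.2    7.9  -25.2   95.6    3.3   77.2 -108. ] [ 0.4621371 -0.3057219 -0.0399027] [-0.37 -2.82 17.04]
```

Call:
jog_arm(series=[{"gripper":0,"linear":[-0.4,-2.8,0],"twist":0.5},{"gripper":0,"linear":[-0.4,-2.8,4],"twist":0.5},{"gripper":0,"linear":[-0.4,-2.8,8],"twist":0.5},{"gripper":0,"linear":[-0.4,-2.8,10],"twist":0.5},{"gripper":0,"linear":[-0.4,-2.8,10],"twist":0.5}])

```text
clock: 2.8
tool_pos: [0.4968, -0.0486, 0.2666]
eef_rot: [179.9, 0.3, -18.2]
ft_force: [-0.4, -0.3, 0.8]
gripper_width: 0.0852
grip_force: 0.0
```

Run:
```python
from h import *
T=np.array([0.50036,-0.04379,.199]); o,M=tool(); print(o["clock"],o["tool_pos"],o["eef_rot"],o["ft_force"],((T-o["tool_pos"])@M*100).round(2))
p,d=manip.grab_frame("side"); cv2.imwrite("pics/a1.png",cv2.resize(p[165:285,270:400],None,fx=6,fy=5,interpolation=cv2.INTER_CUBIC))
```

```text
2.8 [ 0.49680376 -0.04855494  0.26658241] [179.93267033   0.30086895 -18.18627603] [-0.37947175 -0.31920583  0.77118192] [ 0.22 -0.57  6.76]
```

View pics/a1.png

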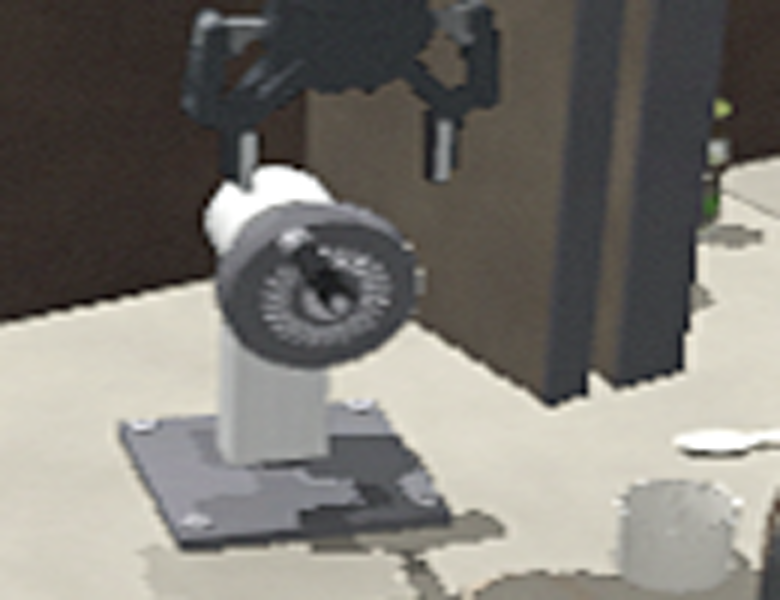

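The jaws are above the handle: fingertips at about (311,202) and (343,201), handle middle at about (323,220). That agrees with the remaining 6 mm shift to the left. Descending now.

Call:
jog_arm(series=[{"gripper":0,"linear":[0.2,-0.6,1],"twist":0},{"gripper":0,"linear":[0.2,-0.6,3],"twist":0},{"gripper":0,"linear":[0.2,-0.6,5],"twist":0},{"gripper":0,"linear":[0.2,-0.6,6.7],"twist":0},{"gripper":0,"linear":[0.2,-0.6,6.7],"twist":0}])

```text
clock: 3.35
tool_pos: [0.502, -0.0431, 0.2013]
eef_rot: [180.0, 0.1, -18.2]
ft_force: [-0.5, -0.0, -0.5]
gripper_width: 0.0857
grip_force: 0.0
```

Run:
```python
from h import *
T=np.array([0.50036,-0.04379,.199]); o,M=tool(); print(o["clock"],o["tool_pos"],o["eef_rot"],o["ft_force"],((T-o["tool_pos"])@M*100).round(2))
p,d=manip.grab_frame("side"); cv2.imwrite("pics/a2.png",cv2.resize(p[165:285,270:400],None,fx=6,fy=5,interpolation=cv2.INTER_CUBIC))
```

```text
3.35 [ 0.50203278 -0.04310859  0.2012763 ] [ 1.79990228e+02  9.37958321e-02 -1.81883585e+01] [-0.45906957 -0.01871116 -0.49124636] [-0.14  0.12  0.23]
```

View pics/a2.png

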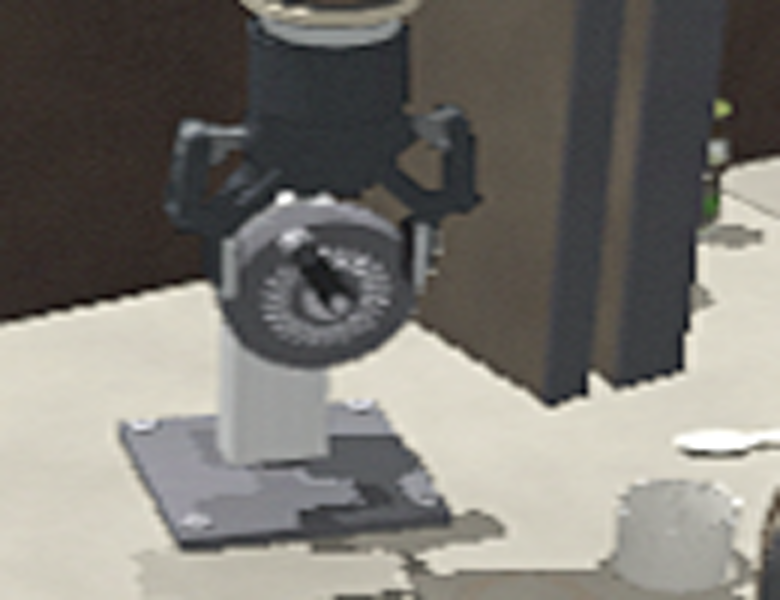

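The open fingers straddle the handle in front of the wheel, with pads at about (308,223) and (340,222) and their midpoint on the handle at (323,220). Closing now.

Call:
jog_arm(series=[{"gripper":0,"linear":[-0.1,0.1,0.1],"twist":0},{"gripper":0.5,"linear":[-0.1,0.1,0.1],"twist":0},{"gripper":1,"linear":[-0.1,0.1,0.1],"twist":0},{"gripper":1,"linear":[-0.1,0.1,0.1],"twist":0},{"gripper":1,"linear":[-0.1,0.1,0.1],"twist":0}], newtons=60)

```text
clock: 3.9
tool_pos: [0.5012, -0.0441, 0.2016]
eef_rot: [-180.0, -0.0, -18.2]
ft_force: [-0.3, 0.2, 0.5]
gripper_width: 0.0281
grip_force: 0.0
```

Call:
jog_arm(series=[{"gripper":1,"linear":[0,0,0],"twist":0},{"gripper":1,"linear":[0,0,0],"twist":0},{"gripper":1,"linear":[0,0,0],"twist":0},{"gripper":1,"linear":[0,0,0],"twist":0},{"gripper":1,"linear":[0,0,0],"twist":0}], newtons=60)

```text
clock: 4.4
tool_pos: [0.5011, -0.0442, 0.2014]
eef_rot: [180.0, -0.0, -18.2]
ft_force: [-1.0, -0.9, 3.1]
gripper_width: 0.0141
grip_force: 58.5
```

Run:
```python
from h import *
o,M=tool(); print(o["clock"],o["tool_pos"],o["eef_rot"],o["ft_force"],o["gripper_width"],o["grip_force"])
g=o["tool_pos"]-.011*M[:,2]; B=np.c_[x,y,[0,0,1]]; S=(g-A)@B; print("grip in stand",S,"angle",np.arctan2(-S[1],S[2]),"r",np.hypot(S[1],S[2]))
```

```text
4.4 [ 0.50112537 -0.04417951  0.20141071] [ 1.79987112e+02 -1.01357509e-02 -1.81972650e+01] [-0.98550405 -0.94729156  3.08337522] 0.014072328531159504 58.52225840091705
grip in stand [-0.05915391  0.0140632   0.04141071] angle -0.3273826835892343 r 0.043733514191960546
```

Run:
```python
import numpy as np
for k in range(16):
    a=-19+24*k; th=np.radians(a+4.8*np.arange(1,6)); t0=np.radians(a)
    print(a,[[0,round(4.2*(np.sin(q)-np.sin(t0)),2),round(-4.2*(np.cos(q)-np.cos(t0)),2)] for q in th])
```

```text
-19 [[0, np.float64(0.34), np.float64(-0.1)], [0, np.float64(0.68), np.float64(-0.17)], [0, np.float64(1.03), np.float64(-0.22)], [0, np.float64(1.38), np.float64(-0.23)], [0, np.float64(1.73), np.float64(-0.21)]]
5 [[0, np.float64(0.35), np.float64(0.05)], [0, np.float64(0.69), np.float64(0.12)], [0, np.float64(1.03), np.float64(0.22)], [0, np.float64(1.36), np.float64(0.35)], [0, np.float64(1.67), np.float64(0.51)]]
29 [[0, np.float64(0.3), np.float64(0.18)], [0, np.float64(0.58), np.float64(0.39)], [0, np.float64(0.85), np.float64(0.62)], [0, np.float64(1.09), np.float64(0.87)], [0, np.float64(1.32), np.float64(1.15)]]
53 [[0, np.float64(0.2), np.float64(0.29)], [0, np.float64(0.37), np.float64(0.59)], [0, np.float64(0.52), np.float64(0.91)], [0, np.float64(0.64), np.float64(1.24)], [0, np.float64(0.74), np.float64(1.58)]]
77 [[0, np.float64(0.06), np.float64(0.35)], [0, np.float64(0.1), np.float64(0.7)], [0, np.float64(0.11), np.float64(1.05)], [0, np.float64(0.08), np.float64(1.4)], [0, np.float64(0.03), np.float64(1.75)]]
101 [[0, np.float64(-0.08), np.float64(0.34)], [0, np.fl
[... 1611 characters left out ...]
.float64(-1.39)], [0, np.float64(0.33), np.float64(-1.71)]]
293 [[0, np.float64(0.15), np.float64(-0.32)], [0, np.float64(0.33), np.float64(-0.62)], [0, np.float64(0.53), np.float64(-0.91)], [0, np.float64(0.75), np.float64(-1.18)], [0, np.float64(1.0), np.float64(-1.43)]]
317 [[0, np.float64(0.27), np.float64(-0.23)], [0, np.float64(0.55), np.float64(-0.43)], [0, np.float64(0.85), np.float64(-0.62)], [0, np.float64(1.17), np.float64(-0.77)], [0, np.float64(1.5), np.float64(-0.9)]]
341 [[0, np.float64(0.34), np.float64(-0.1)], [0, np.float64(0.68), np.float64(-0.17)], [0, np.float64(1.03), np.float64(-0.22)], [0, np.float64(1.38), np.float64(-0.23)], [0, np.float64(1.73), np.float64(-0.21)]]
```

Call:
jog_arm(series=[{"gripper":1,"linear":[0,0.34,-0.1],"twist":0},{"gripper":1,"linear":[0,0.68,-0.17],"twist":0},{"gripper":1,"linear":[0,1.03,-0.22],"twist":0},{"gripper":1,"linear":[0,1.38,-0.23],"twist":0},{"gripper":1,"linear":[0,1.73,-0.21],"twist":0}])

```text
clock: 4.9
tool_pos: [0.4972, -0.0572, 0.2048]
eef_rot: [-179.7, -0.1, -18.0]
ft_force: [-1.4, 9.5, 13.4]
gripper_width: 0.0143
grip_force: 60.4
```

```bash
cat >> h.py <<'E'
def rep():
    o,M=tool(); B=np.c_[x,y,[0,0,1]]; g=o["tool_pos"]-.011*M[:,2]; S=(g-A)@B; F=np.array(o["ft_force"])@B
    th=np.arctan2(-S[1],S[2]); rad=np.array([0,-np.sin(th),np.cos(th)]); tan=np.array([0,-np.cos(th),-np.sin(th)])
    print("t",round(o["clock"],2),"S mm",(S*1e3).round(1),"deg",round(np.degrees(th),1),"r",round(np.hypot(*S[1:])*1e3,1),"F",F.round(1),"Frad",round(F@rad,1),"Ftan",round(F@tan,1),"rot",np.round(o["eef_rot"],1),"w",round(o["gripper_width"],4),"gf",round(o["grip_force"]),"tq",np.round(o["ft_torque"],2))
E
python3 -c "from h import *; rep()"
```

```text
t 4.9 S mm [-58.9   0.4  44.8] deg -0.6 r 44.8 F [-4.2  8.6 13.4] Frad 13.5 Ftan -8.5 rot [-1.797e+02 -1.000e-01 -1.800e+01] w 0.0143 gf 60 tq [2.   0.39 0.15]
```

Call:
jog_arm(series=[{"gripper":1,"linear":[0,0.35,-0.03],"twist":0},{"gripper":1,"linear":[0,0.69,0],"twist":0},{"gripper":1,"linear":[0,1.03,0.08],"twist":0},{"gripper":1,"linear":[0,1.36,0.2],"twist":0},{"gripper":1,"linear":[0,1.67,0.36],"twist":0}])

```text
clock: 5.4
tool_pos: [0.4914, -0.0761, 0.2018]
eef_rot: [-180.0, -0.2, -18.2]
ft_force: [-5.1, -0.5, 18.4]
gripper_width: 0.0142
grip_force: 60.8
```

```bash
python3 -c "from h import *; rep()"
```

```text
t 5.4 S mm [-58.6 -19.3  41.8] deg 24.8 r 46.1 F [-4.7 -2.  18.4] Frad 17.5 Ftan -5.9 rot [-180.    -0.2  -18.2] w 0.0142 gf 61 tq [-0.16  1.19  0.16]
```

Call:
jog_arm(series=[{"gripper":1,"linear":[0,0.3,0.18],"twist":0},{"gripper":1,"linear":[0,0.58,0.39],"twist":0},{"gripper":1,"linear":[0,0.85,0.62],"twist":0},{"gripper":1,"linear":[0,1.09,0.87],"twist":0},{"gripper":1,"linear":[0,1.32,1.15],"twist":0}])

```text
clock: 5.9
tool_pos: [0.4865, -0.092, 0.1896]
eef_rot: [179.8, -0.1, -18.3]
ft_force: [-3.7, -8.9, 12.0]
gripper_width: 0.0136
grip_force: 60.3
```

```bash
python3 -c "from h import *; rep()"
```

```text
t 5.9 S mm [-58.4 -35.9  29.6] deg 50.5 r 46.5 F [-0.8 -9.6 12. ] Frad 15.0 Ftan -3.1 rot [ 1.798e+02 -1.000e-01 -1.830e+01] w 0.0136 gf 60 tq [-1.83  0.79  0.27]
```

Call:
jog_arm(series=[{"gripper":1,"linear":[0,0.28,0.29],"twist":0},{"gripper":1,"linear":[0,0.53,0.59],"twist":0},{"gripper":1,"linear":[0,0.76,0.91],"twist":0},{"gripper":1,"linear":[0,0.96,1.24],"twist":0},{"gripper":1,"linear":[0,1.14,1.58],"twist":0}])

```text
clock: 6.4
tool_pos: [0.484, -0.1, 0.1728]
eef_rot: [-180.0, -0.2, -18.2]
ft_force: [5.0, -2.1, 1.7]
gripper_width: 0.0138
grip_force: 59.3
```

```bash
sed -i 's/^def rep/A=A-.0042*y+[0,0,.003]\ndef rep/' h.py; python3 -c "from h import *; rep()"
```

```text
t 6.4 S mm [-58.3 -40.1   9.8] deg 76.3 r 41.3 F [ 5.4 -0.5  1.7] Frad 0.9 Ftan -1.6 rot [-180.    -0.2  -18.2] w 0.0138 gf 59 tq [-0.35 -1.02  0.12]
```

Call:
jog_arm(series=[{"gripper":1,"linear":[0,0.06,0.35],"twist":0},{"gripper":1,"linear":[0,0.1,0.7],"twist":0},{"gripper":1,"linear":[0,0.11,1.05],"twist":0},{"gripper":1,"linear":[0,0.08,1.4],"twist":0},{"gripper":1,"linear":[0,0.03,1.75],"twist":0}])

```text
clock: 6.9
tool_pos: [0.4838, -0.1002, 0.155]
eef_rot: [-180.0, -0.1, -18.2]
ft_force: [5.5, -3.4, 1.2]
gripper_width: 0.0138
grip_force: 59.2
```

```bash
python3 -c "from h import *; rep()"
```

```text
t 6.9 S mm [-58.4 -40.4  -8. ] deg 101.2 r 41.2 F [ 6.2 -1.6  1.2] Frad 1.3 Ftan -1.5 rot [-1.80e+02 -1.00e-01 -1.82e+01] w 0.0138 gf 59 tq [-0.71 -1.02  0.13]
```

Call:
jog_arm(series=[{"gripper":1,"linear":[0,-0.08,0.34],"twist":0},{"gripper":1,"linear":[0,-0.19,0.68],"twist":0},{"gripper":1,"linear":[0,-0.33,1.0],"twist":0},{"gripper":1,"linear":[0,-0.49,1.31],"twist":0},{"gripper":1,"linear":[0,-0.68,1.61],"twist":0}])

```text
clock: 7.4
tool_pos: [0.4859, -0.0936, 0.1388]
eef_rot: [-180.0, -0.1, -18.2]
ft_force: [4.9, -3.1, 1.1]
gripper_width: 0.0137
grip_force: 59.3
```

```bash
python3 -c "from h import *; rep()"
```

```text
t 7.4 S mm [-58.4 -33.4 -24.2] deg 125.9 r 41.2 F [ 5.6 -1.5  1.1] Frad 0.5 Ftan -1.8 rot [-1.80e+02 -1.00e-01 -1.82e+01] w 0.0137 gf 59 tq [-0.71 -1.02  0.21]
```

Call:
jog_arm(series=[{"gripper":1,"linear":[0,-0.21,0.28],"twist":0},{"gripper":1,"linear":[0,-0.45,0.54],"twist":0},{"gripper":1,"linear":[0,-0.71,0.78],"twist":0},{"gripper":1,"linear":[0,-0.98,1.0],"twist":0},{"gripper":1,"linear":[0,-1.28,1.19],"twist":0}])

```text
clock: 7.9
tool_pos: [0.4897, -0.0813, 0.1271]
eef_rot: [-180.0, -0.1, -18.2]
ft_force: [3.6, -3.4, 3.4]
gripper_width: 0.0135
grip_force: 59.5
```

```bash
python3 -c "from h import *; rep()"
```

```text
t 7.9 S mm [-58.6 -20.6 -35.9] deg 150.2 r 41.4 F [ 4.5 -2.1  3.4] Frad -1.9 Ftan -3.5 rot [-1.80e+02 -1.00e-01 -1.82e+01] w 0.0135 gf 59 tq [-0.69 -0.8   0.16]
```

Call:
jog_arm(series=[{"gripper":1,"linear":[0,-0.31,0.17],"twist":0},{"gripper":1,"linear":[0,-0.63,0.31],"twist":0},{"gripper":1,"linear":[0,-0.96,0.42],"twist":0},{"gripper":1,"linear":[0,-1.3,0.51],"twist":0},{"gripper":1,"linear":[0,-1.65,0.57],"twist":0}])

```text
clock: 8.4
tool_pos: [0.4943, -0.0661, 0.1215]
eef_rot: [180.0, -0.0, -18.2]
ft_force: [2.0, -5.6, 7.8]
gripper_width: 0.0137
grip_force: 59.8
```

```bash
python3 -c "from h import *; rep()"
```

```text
t 8.4 S mm [-58.8  -4.7 -41.5] deg 173.6 r 41.8 F [ 3.6 -4.7  7.8] Frad -7.2 Ftan -5.5 rot [180.   -0.  -18.2] w 0.0137 gf 60 tq [-1.08 -0.37  0.17]
```

Call:
jog_arm(series=[{"gripper":1,"linear":[0,-0.35,0.01],"twist":0},{"gripper":1,"linear":[0,-0.7,0],"twist":0},{"gripper":1,"linear":[0,-1.05,-0.04],"twist":0},{"gripper":1,"linear":[0,-1.4,-0.11],"twist":0},{"gripper":1,"linear":[0,-1.74,-0.2],"twist":0}])

```text
clock: 8.9
tool_pos: [0.499, -0.0507, 0.1226]
eef_rot: [179.9, 0.0, -18.3]
ft_force: [4.1, -7.5, -2.1]
gripper_width: 0.0136
grip_force: 59.0
```

```bash
python3 -c "from h import *; rep()"
```

```text
t 8.9 S mm [-59.2  11.4 -40.4] deg -164.2 r 41.9 F [ 6.3 -5.9 -2.1] Frad 0.4 Ftan -6.2 rot [179.9   0.  -18.3] w 0.0136 gf 59 tq [-1.68 -0.8   0.22]
```

Call:
jog_arm(series=[{"gripper":1,"linear":[0,-0.33,-0.12],"twist":0},{"gripper":1,"linear":[0,-0.65,-0.26],"twist":0},{"gripper":1,"linear":[0,-0.96,-0.43],"twist":0},{"gripper":1,"linear":[0,-1.25,-0.63],"twist":0},{"gripper":1,"linear":[0,-1.53,-0.85],"twist":0}])

```text
clock: 9.4
tool_pos: [0.5035, -0.0359, 0.1305]
eef_rot: [179.9, 0.1, -18.3]
ft_force: [5.4, -6.2, -8.0]
gripper_width: 0.0139
grip_force: 58.5
```

```bash
python3 -c "from h import *; rep()"
```

```text
t 9.4 S mm [-59.4  26.9 -32.5] deg -140.4 r 42.2 F [ 7.  -4.3 -8. ] Frad 3.5 Ftan -8.4 rot [ 1.799e+02  1.000e-01 -1.830e+01] w 0.0139 gf 59 tq [-1.39 -1.17  0.21]
```

Call:
jog_arm(series=[{"gripper":1,"linear":[0,-0.26,-0.24],"twist":0},{"gripper":1,"linear":[0,-0.49,-0.5],"twist":0},{"gripper":1,"linear":[0,-0.7,-0.78],"twist":0},{"gripper":1,"linear":[0,-0.89,-1.08],"twist":0},{"gripper":1,"linear":[0,-1.05,-1.39],"twist":0}])

```text
clock: 9.9
tool_pos: [0.5068, -0.0252, 0.1442]
eef_rot: [180.0, 0.1, -18.2]
ft_force: [7.7, -3.9, -10.3]
gripper_width: 0.0143
grip_force: 58.5
```

```bash
python3 -c "from h import *; rep()"
```

```text
t 9.9 S mm [-59.6  38.1 -18.8] deg -116.3 r 42.5 F [  8.6  -1.4 -10.3] Frad 3.3 Ftan -9.8 rot [ 1.80e+02  1.00e-01 -1.82e+01] w 0.0143 gf 59 tq [-0.89 -1.3   0.21]
```

Call:
jog_arm(series=[{"gripper":1,"linear":[0,-0.14,-0.32],"twist":0},{"gripper":1,"linear":[0,-0.24,-0.66],"twist":0},{"gripper":1,"linear":[0,-0.32,-1.0],"twist":0},{"gripper":1,"linear":[0,-0.37,-1.35],"twist":0},{"gripper":1,"linear":[0,-0.39,-1.7],"twist":0}])

```text
clock: 10.4
tool_pos: [0.5082, -0.0208, 0.1611]
eef_rot: [-180.0, 0.1, -18.2]
ft_force: [7.2, -2.9, -11.7]
gripper_width: 0.014
grip_force: 58.5
```

```bash
python3 -c "from h import *; rep()"
```

```text
t 10.4 S mm [-59.6  42.6  -1.9] deg -92.5 r 42.7 F [  7.7  -0.5 -11.7] Frad -0.0 Ftan -11.7 rot [-1.80e+02  1.00e-01 -1.82e+01] w 0.014 gf 59 tq [-0.48 -1.47  0.16]
```

Call:
jog_arm(series=[{"gripper":1,"linear":[0,0.01,-0.35],"twist":0},{"gripper":1,"linear":[0,0.05,-0.7],"twist":0},{"gripper":1,"linear":[0,0.11,-1.05],"twist":0},{"gripper":1,"linear":[0,0.21,-1.39],"twist":0},{"gripper":1,"linear":[0,0.33,-1.71],"twist":0}])

```text
clock: 10.9
tool_pos: [0.5073, -0.0234, 0.1783]
eef_rot: [-179.9, 0.1, -18.2]
ft_force: [8.3, -0.5, -10.6]
gripper_width: 0.0138
grip_force: 58.5
```

```bash
python3 -c "from h import *; rep()"
```

```text
t 10.9 S mm [-59.6  40.   15.3] deg -69.0 r 42.8 F [  8.1   2.1 -10.6] Frad -1.8 Ftan -10.6 rot [-1.799e+02  1.000e-01 -1.820e+01] w 0.0138 gf 59 tq [-0.13 -1.64  0.17]
```

Call:
jog_arm(series=[{"gripper":1,"linear":[0,0.15,-0.32],"twist":0},{"gripper":1,"linear":[0,0.33,-0.62],"twist":0},{"gripper":1,"linear":[0,0.53,-0.91],"twist":0},{"gripper":1,"linear":[0,0.75,-1.18],"twist":0},{"gripper":1,"linear":[0,1.0,-1.43],"twist":0}])

```text
clock: 11.4
tool_pos: [0.5046, -0.0322, 0.1928]
eef_rot: [-179.9, 0.1, -18.1]
ft_force: [8.8, 1.6, -10.2]
gripper_width: 0.0139
grip_force: 58.6
```

```bash
python3 -c "from h import *; rep()"
```

```text
t 11.4 S mm [-59.5  30.7  29.8] deg -45.9 r 42.8 F [  7.9   4.2 -10.2] Frad -4.1 Ftan -10.3 rot [-1.799e+02  1.000e-01 -1.810e+01] w 0.0139 gf 59 tq [ 0.28 -1.77  0.15]
```

Call:
jog_arm(series=[{"gripper":1,"linear":[0,0.27,-0.23],"twist":0},{"gripper":1,"linear":[0,0.55,-0.43],"twist":0},{"gripper":1,"linear":[0,0.85,-0.62],"twist":0},{"gripper":1,"linear":[0,1.17,-0.77],"twist":0},{"gripper":1,"linear":[0,1.5,-0.9],"twist":0}])

```text
clock: 11.9
tool_pos: [0.5005, -0.0457, 0.2022]
eef_rot: [-179.8, -0.0, -18.1]
ft_force: [9.3, 4.5, -8.1]
gripper_width: 0.0143
grip_force: 58.9
```

```bash
python3 -c "from h import *; rep()"
```

```text
t 11.9 S mm [-59.3  16.6  39.2] deg -23.0 r 42.6 F [ 7.4  7.2 -8.1] Frad -4.7 Ftan -9.8 rot [-179.8   -0.   -18.1] w 0.0143 gf 59 tq [ 0.75 -1.88  0.17]
```

Call:
jog_arm(series=[{"gripper":1,"linear":[0.02,0.34,-0.09],"twist":0},{"gripper":1,"linear":[0.04,0.68,-0.15],"twist":0},{"gripper":1,"linear":[0.06,1.03,-0.19],"twist":0},{"gripper":1,"linear":[0.08,1.38,-0.19],"twist":0},{"gripper":1,"linear":[0.1,1.73,-0.16],"twist":0}])

```text
clock: 12.4
tool_pos: [0.4959, -0.0611, 0.2051]
eef_rot: [-179.8, 0.0, -18.0]
ft_force: [0.5, 7.1, 9.2]
gripper_width: 0.0143
grip_force: 60.6
```

```bash
python3 -c "from h import *; rep()"
```

```text
t 12.4 S mm [-58.9   0.5  42.1] deg -0.7 r 42.1 F [-1.7  6.9  9.2] Frad 9.3 Ftan -6.8 rot [-179.8    0.   -18. ] w 0.0143 gf 61 tq [ 1.43 -0.1   0.08]
```

Call:
jog_arm(series=[{"gripper":1,"linear":[0,0.35,0.05],"twist":0},{"gripper":1,"linear":[0,0.69,0.12],"twist":0},{"gripper":1,"linear":[0,1.03,0.22],"twist":0},{"gripper":1,"linear":[0,1.36,0.35],"twist":0},{"gripper":1,"linear":[0,1.67,0.51],"twist":0}])

```text
clock: 12.9
tool_pos: [0.4903, -0.0794, 0.2004]
eef_rot: [-180.0, -0.0, -18.1]
ft_force: [-1.0, -1.0, 11.1]
gripper_width: 0.0141
grip_force: 60.7
```

```bash
python3 -c "from h import *; rep()"
```

```text
t 12.9 S mm [-58.6 -18.6  37.4] deg 26.4 r 41.7 F [-0.7 -1.3 11.1] Frad 10.5 Ftan -3.8 rot [-180.    -0.   -18.1] w 0.0141 gf 61 tq [-0.07  0.12  0.15]
```

Call:
jog_arm(series=[{"gripper":1,"linear":[0,0.3,0.18],"twist":0},{"gripper":1,"linear":[0,0.58,0.39],"twist":0},{"gripper":1,"linear":[0,0.85,0.62],"twist":0},{"gripper":1,"linear":[0,1.09,0.87],"twist":0},{"gripper":1,"linear":[0,1.32,1.15],"twist":0}])

```text
clock: 13.4
tool_pos: [0.4861, -0.0931, 0.1882]
eef_rot: [180.0, -0.0, -18.2]
ft_force: [2.5, -3.0, 5.1]
gripper_width: 0.0138
grip_force: 60.2
```

```bash
python3 -c "from h import *; rep()"
```

```text
t 13.4 S mm [-58.4 -32.9  25.2] deg 52.6 r 41.5 F [ 3.3 -2.1  5.1] Frad 4.8 Ftan -2.8 rot [180.   -0.  -18.2] w 0.0138 gf 60 tq [-0.62 -0.4   0.09]
```

Call:
jog_arm(series=[{"gripper":1,"linear":[0,0.2,0.29],"twist":0},{"gripper":1,"linear":[0,0.37,0.59],"twist":0},{"gripper":1,"linear":[0,0.52,0.91],"twist":0},{"gripper":1,"linear":[0,0.64,1.24],"twist":0},{"gripper":1,"linear":[0,0.74,1.58],"twist":0}])

```text
clock: 13.9
tool_pos: [0.4839, -0.1001, 0.172]
eef_rot: [-180.0, -0.0, -18.2]
ft_force: [3.1, -3.5, 2.4]
gripper_width: 0.0139
grip_force: 59.9
```

```bash
python3 -c "from h import *; rep()"
```

```text
t 13.9 S mm [-58.3 -40.3   9. ] deg 77.5 r 41.3 F [ 4.1 -2.3  2.4] Frad 2.8 Ftan -1.9 rot [-180.    -0.   -18.2] w 0.0139 gf 60 tq [-0.73 -0.73  0.15]
```

```bash
cat > fit.py <<'E'
import numpy as np
from scipy.optimize import least_squares
# y,z (mm), Fy,Fz, dir
D=np.array([[-40.1,9.8,-.5,1.7,1],[-40.4,-8,-1.6,1.2,1],[-33.4,-24.2,-1.5,1.1,1],[-20.6,-35.9,-2.1,3.4,1],[-4.7,-41.5,-4.7,7.8,1],[11.4,-40.4,-5.9,-2.1,1],[26.9,-32.5,-4.3,-8,1],[38.1,-18.8,-1.4,-10.3,1],[42.6,-1.9,-.5,-11.7,1],[40,15.3,2.1,-10.6,1],[30.7,29.8,4.2,-10.2,1],[16.6,39.2,7.2,-8.1,1],[.5,42.1,6.9,9.2,1],[-18.6,37.4,-1.3,11.1,1],[-32.9,25.2,-2.1,5.1,1],[-40.3,9,-2.3,2.4,1]]+globals().get("E",[]))
c=least_squares(lambda p:np.hypot(D[:,0]-p[0],D[:,1]-p[1])-p[2],[0,0,42]).x
for cc in (c[:2],np.zeros(2)):
    th=np.arctan2(-(D[:,0]-cc[0]),D[:,1]-cc[1]); T=-D[:,2]*np.cos(th)-D[:,3]*np.sin(th)
    G=np.c_[-D[:,4],np.sin(th),np.cos(th)]; k,*_=np.linalg.lstsq(G,T,rcond=None); res=T-G@k
    # T=-drag*dir - m*sin(th-td)
    td=np.degrees(np.arctan2(k[2],-k[1]))%360
    print("centre",cc.round(2),"r",c[2].round(2),"drag N",k[0].round(2),"m N",np.hypot(*k[1:]).round(2),"th_down",td.round(1),"rms",res.std().round(2)); print(np.degrees(th).round(),res.round(1))
E
python3 fit.py
```

```text
centre [0.76 0.22] r 41.97 drag N 6.28 m N 4.88 th_down 188.7 rms 0.46
[  77.  101.  126.  149.  173. -165. -141. -117.  -93.  -69.  -45.  -22.
    0.   28.   53.   78.] [ 0.2 -0.1  0.2 -0.4 -0.8  0.5  0.4  0.4 -0.6  0.4  0.  -0.9  0.   0.7
  0.  -0.2]
centre [0. 0.] r 41.97 drag N 6.22 m N 4.91 th_down 188.3 rms 0.48
[  76.  101.  126.  150.  174. -164. -140. -116.  -93.  -69.  -46.  -23.
   -1.   26.   53.   77.] [ 0.1 -0.2  0.1 -0.3 -0.6  0.6  0.4  0.4 -0.7  0.4 -0.  -1.   0.2  0.9
  0.  -0.2]
```

Call:
jog_arm(series=[{"gripper":1,"linear":[0,0.06,0.35],"twist":0},{"gripper":1,"linear":[0,0.1,0.7],"twist":0},{"gripper":1,"linear":[0,0.11,1.05],"twist":0},{"gripper":1,"linear":[0,0.08,1.4],"twist":0},{"gripper":1,"linear":[0,0.03,1.75],"twist":0}])

```text
clock: 14.4
tool_pos: [0.4839, -0.1001, 0.1544]
eef_rot: [-180.0, -0.0, -18.2]
ft_force: [4.3, -2.4, 2.2]
gripper_width: 0.0141
grip_force: 59.8
```

```bash
python3 -c "from h import *; rep()"
```

```text
t 14.4 S mm [-58.3 -40.3  -8.6] deg 102.1 r 41.2 F [ 4.8 -0.9  2.2] Frad 0.4 Ftan -2.4 rot [-180.    -0.   -18.2] w 0.0141 gf 60 tq [-0.62 -0.88  0.17]
```

Call:
jog_arm(series=[{"gripper":1,"linear":[0,-0.08,0.34],"twist":0},{"gripper":1,"linear":[0,-0.19,0.68],"twist":0},{"gripper":1,"linear":[0,-0.33,1.0],"twist":0},{"gripper":1,"linear":[0,-0.49,1.31],"twist":0},{"gripper":1,"linear":[0,-0.68,1.61],"twist":0}])

```text
clock: 14.9
tool_pos: [0.486, -0.0934, 0.1385]
eef_rot: [-180.0, -0.0, -18.2]
ft_force: [3.5, -1.3, 2.5]
gripper_width: 0.0141
grip_force: 60.0
```

```bash
python3 -c "from h import *; rep()"
```

```text
t 14.9 S mm [-58.4 -33.2 -24.5] deg 126.4 r 41.3 F [ 3.8 -0.1  2.5] Frad -1.4 Ftan -2.1 rot [-180.    -0.   -18.2] w 0.0141 gf 60 tq [-0.29 -0.82  0.21]
```

Call:
jog_arm(series=[{"gripper":1,"linear":[0,-0.21,0.28],"twist":0},{"gripper":1,"linear":[0,-0.45,0.54],"twist":0},{"gripper":1,"linear":[0,-0.71,0.78],"twist":0},{"gripper":1,"linear":[0,-0.98,1.0],"twist":0},{"gripper":1,"linear":[0,-1.28,1.19],"twist":0}])

```text
clock: 15.4
tool_pos: [0.4898, -0.0812, 0.1269]
eef_rot: [-180.0, 0.0, -18.2]
ft_force: [2.6, 0.2, 8.2]
gripper_width: 0.0138
grip_force: 60.4
```

```bash
python3 -c "from h import *; rep()"
```

```text
t 15.4 S mm [-58.6 -20.5 -36.1] deg 150.5 r 41.5 F [2.5 1.  8.2] Frad -7.6 Ftan -3.2 rot [-180.     0.   -18.2] w 0.0138 gf 60 tq [ 0.01 -0.4   0.12]
```

Call:
jog_arm(series=[{"gripper":1,"linear":[0,-0.31,0.17],"twist":0},{"gripper":1,"linear":[0,-0.63,0.31],"twist":0},{"gripper":1,"linear":[0,-0.96,0.42],"twist":0},{"gripper":1,"linear":[0,-1.3,0.51],"twist":0},{"gripper":1,"linear":[0,-1.65,0.57],"twist":0}])

```text
clock: 15.9
tool_pos: [0.4943, -0.0664, 0.1214]
eef_rot: [179.9, 0.0, -18.2]
ft_force: [-1.7, -3.2, 12.1]
gripper_width: 0.0141
grip_force: 60.9
```

```bash
python3 -c "from h import *; rep()"
```

```text
t 15.9 S mm [-58.8  -5.  -41.6] deg 173.2 r 41.8 F [-0.6 -3.5 12.1] Frad -11.6 Ftan -4.9 rot [179.9   0.  -18.2] w 0.0141 gf 61 tq [-0.66  0.29  0.2 ]
```

Call:
jog_arm(series=[{"gripper":1,"linear":[0,-0.35,0.02],"twist":0},{"gripper":1,"linear":[0,-0.7,0.02],"twist":0},{"gripper":1,"linear":[0,-1.05,-0.02],"twist":0},{"gripper":1,"linear":[0,-1.4,-0.08],"twist":0},{"gripper":1,"linear":[0,-1.74,-0.17],"twist":0}])

```text
clock: 16.4
tool_pos: [0.4987, -0.0516, 0.1223]
eef_rot: [179.8, 0.1, -18.3]
ft_force: [-0.4, -8.5, 4.1]
gripper_width: 0.0138
grip_force: 60.1
```

```bash
python3 -c "from h import *; rep()"
```

```text
t 16.4 S mm [-59.1  10.5 -40.7] deg -165.6 r 42.0 F [ 2.3 -8.3  4.1] Frad -6.0 Ftan -7.0 rot [ 1.798e+02  1.000e-01 -1.830e+01] w 0.0138 gf 60 tq [-1.73 -0.01  0.15]
```

Call:
jog_arm(series=[{"gripper":1,"linear":[0,-0.33,-0.12],"twist":0},{"gripper":1,"linear":[0,-0.65,-0.26],"twist":0},{"gripper":1,"linear":[0,-0.96,-0.43],"twist":0},{"gripper":1,"linear":[0,-1.25,-0.63],"twist":0},{"gripper":1,"linear":[0,-1.53,-0.85],"twist":0}])

```text
clock: 16.9
tool_pos: [0.5032, -0.0369, 0.1297]
eef_rot: [179.8, 0.2, -18.3]
ft_force: [3.2, -6.6, -7.5]
gripper_width: 0.0137
grip_force: 58.9
```

```bash
python3 -c "from h import *; rep()"
```

```text
t 16.9 S mm [-59.3  25.9 -33.3] deg -142.2 r 42.2 F [ 5.1 -5.3 -7.5] Frad 2.6 Ftan -8.8 rot [179.8   0.2 -18.3] w 0.0137 gf 59 tq [-1.29 -0.77  0.25]
```

Now back through the bottom, to get readings in the opposite direction.

Call:
jog_arm(series=[{"gripper":1,"linear":[0,0.28,0.22],"twist":0},{"gripper":1,"linear":[0,0.57,0.42],"twist":0},{"gripper":1,"linear":[0,0.88,0.59],"twist":0},{"gripper":1,"linear":[0,1.2,0.73],"twist":0},{"gripper":1,"linear":[0,1.53,0.85],"twist":0}])

```text
clock: 17.4
tool_pos: [0.4998, -0.0487, 0.1231]
eef_rot: [-180.0, 0.1, -18.2]
ft_force: [-1.3, 2.6, 12.7]
gripper_width: 0.0137
grip_force: 60.8
```

```bash
python3 -c "from h import *; rep()"
```

```text
t 17.4 S mm [-59.   13.5 -39.9] deg -161.3 r 42.1 F [-2.   2.1 12.7] Frad -11.4 Ftan 6.1 rot [-1.80e+02  1.00e-01 -1.82e+01] w 0.0137 gf 61 tq [0.41 0.19 0.11]
```

Call:
jog_arm(series=[{"gripper":1,"linear":[0,0.34,0.07],"twist":0},{"gripper":1,"linear":[0,0.69,0.11],"twist":0},{"gripper":1,"linear":[0,1.04,0.13],"twist":0},{"gripper":1,"linear":[0,1.39,0.12],"twist":0},{"gripper":1,"linear":[0,1.74,0.08],"twist":0}])

```text
clock: 17.9
tool_pos: [0.495, -0.0639, 0.1214]
eef_rot: [-179.9, 0.0, -18.1]
ft_force: [6.0, 5.7, -5.4]
gripper_width: 0.0139
grip_force: 59.4
```

```bash
python3 -c "from h import *; rep()"
```

```text
t 17.9 S mm [-58.9  -2.4 -41.6] deg 176.7 r 41.6 F [ 4.   7.3 -5.4] Frad 5.0 Ftan 7.6 rot [-179.9    0.   -18.1] w 0.0139 gf 59 tq [ 1.05 -1.29  0.19]
```

Call:
jog_arm(series=[{"gripper":1,"linear":[0,0.35,-0.06],"twist":0},{"gripper":1,"linear":[0,0.69,-0.15],"twist":0},{"gripper":1,"linear":[0,1.02,-0.26],"twist":0},{"gripper":1,"linear":[0,1.34,-0.4],"twist":0},{"gripper":1,"linear":[0,1.65,-0.57],"twist":0}])

```text
clock: 18.4
tool_pos: [0.49, -0.0803, 0.1266]
eef_rot: [-179.9, 0.0, -18.1]
ft_force: [8.7, 2.9, -9.2]
gripper_width: 0.0139
grip_force: 58.9
```

```bash
python3 -c "from h import *; rep()"
```

```text
t 18.4 S mm [-58.6 -19.6 -36.4] deg 151.7 r 41.3 F [ 7.4  5.4 -9.2] Frad 5.5 Ftan 9.1 rot [-179.9    0.   -18.1] w 0.0139 gf 59 tq [ 0.54 -1.71  0.14]
```

Call:
jog_arm(series=[{"gripper":1,"linear":[0,0.3,-0.19],"twist":0},{"gripper":1,"linear":[0,0.57,-0.41],"twist":0},{"gripper":1,"linear":[0,0.83,-0.65],"twist":0},{"gripper":1,"linear":[0,1.07,-0.91],"twist":0},{"gripper":1,"linear":[0,1.28,-1.19],"twist":0}])

```text
clock: 18.9
tool_pos: [0.486, -0.0932, 0.1384]
eef_rot: [-179.9, 0.0, -18.2]
ft_force: [9.3, 0.2, -10.0]
gripper_width: 0.014
grip_force: 58.7
```

```bash
python3 -c "from h import *; rep()"
```

```text
t 18.9 S mm [-58.5 -33.1 -24.6] deg 126.6 r 41.2 F [  8.8   3.1 -10. ] Frad 3.5 Ftan 9.9 rot [-179.9    0.   -18.2] w 0.014 gf 59 tq [ 0.04 -1.91  0.15]
```

```bash
(echo 'E=[[-40.3,-8.6,-.9,2.2,1],[-33.2,-24.5,-.1,2.5,1],[-20.5,-36.1,1,8.2,1],[-5,-41.6,-3.5,12.1,1],[10.5,-40.7,-8.3,4.1,1],[25.9,-33.3,-5.3,-7.5,1],[13.5,-39.9,2.1,12.7,-1],[-2.4,-41.6,7.3,-5.4,-1],[-19.6,-36.4,5.4,-9.2,-1],[-33.1,-24.6,3.1,-10,-1]]'; cat fit.py) > fit2.py; python3 fit2.py
python3 - <<'E'
import numpy as np
for a,b,n in ((125,149,5),(149,173,5),(173,189,5)):
    th=np.radians(a+(b-a)/n*np.arange(1,n+1)); t0=np.radians(a)
    print(a,[[0,float(round(4.2*(np.sin(q)-np.sin(t0)),2)),float(round(-4.2*(np.cos(q)-np.cos(t0)),2))] for q in th])
E
```

```text
centre [0.76 0.2 ] r 41.98 drag N 6.34 m N 4.75 th_down 188.3 rms 0.44
[  77.  101.  126.  149.  173. -165. -141. -117.  -93.  -69.  -45.  -22.
    0.   27.   53.   78.  102.  126.  150.  172. -167. -143. -162.  176.
  151.  126.] [ 0.4  0.1  0.3 -0.2 -0.6  0.6  0.4  0.4 -0.7  0.3 -0.  -1.   0.   0.8
  0.1  0.  -0.7  0.1  0.1 -0.1 -0.4 -0.1  0.3  0.3 -0.  -0.6]
centre [0. 0.] r 41.98 drag N 6.29 m N 4.77 th_down 188.7 rms 0.46
[  76.  101.  126.  150.  174. -164. -140. -116.  -93.  -69.  -46.  -23.
   -1.   26.   53.   77.  102.  126.  150.  173. -166. -142. -161.  177.
  152.  127.] [ 0.3  0.   0.3 -0.2 -0.5  0.6  0.3  0.3 -0.7  0.3 -0.1 -1.   0.3  1.1
  0.2 -0.  -0.8 -0.   0.1  0.1 -0.2 -0.2  0.6  0.3 -0.  -0.6]
125 [[0, -0.21, 0.28], [0, -0.45, 0.54], [0, -0.71, 0.78], [0, -0.98, 1.0], [0, -1.28, 1.19]]
149 [[0, -0.31, 0.17], [0, -0.63, 0.31], [0, -0.96, 0.42], [0, -1.3, 0.51], [0, -1.65, 0.57]]
173 [[0, -0.23, 0.02], [0, -0.47, 0.03], [0, -0.7, 0.03], [0, -0.94, 0.01], [0, -1.17, -0.02]]
```

Call:
jog_arm(series=[{"gripper":1,"linear":[0,-0.21,0.28],"twist":0},{"gripper":1,"linear":[0,-0.45,0.54],"twist":0},{"gripper":1,"linear":[0,-0.71,0.78],"twist":0},{"gripper":1,"linear":[0,-0.98,1.0],"twist":0},{"gripper":1,"linear":[0,-1.28,1.19],"twist":0}])

```text
clock: 19.4
tool_pos: [0.4895, -0.0818, 0.1274]
eef_rot: [180.0, 0.0, -18.2]
ft_force: [2.7, -3.5, 3.1]
gripper_width: 0.0136
grip_force: 60.0
```

```bash
python3 -c "from h import *; rep()"
```

```text
t 19.4 S mm [-58.6 -21.1 -35.6] deg 149.4 r 41.4 F [ 3.6 -2.5  3.1] Frad -1.3 Ftan -3.8 rot [180.    0.  -18.2] w 0.0136 gf 60 tq [-0.7  -0.45  0.16]
```

Call:
jog_arm(series=[{"gripper":1,"linear":[0,-0.31,0.17],"twist":0},{"gripper":1,"linear":[0,-0.63,0.31],"twist":0},{"gripper":1,"linear":[0,-0.96,0.42],"twist":0},{"gripper":1,"linear":[0,-1.3,0.5],"twist":0},{"gripper":1,"linear":[0,-1.65,0.54],"twist":0}])

```text
clock: 19.9
tool_pos: [0.4942, -0.0665, 0.1217]
eef_rot: [179.9, 0.1, -18.2]
ft_force: [0.8, -5.8, -1.9]
gripper_width: 0.0142
grip_force: 59.6
```

```bash
python3 -c "from h import *; rep()"
```

```text
t 19.9 S mm [-58.8  -5.1 -41.3] deg 173.0 r 41.6 F [ 2.6 -5.3 -1.9] Frad 2.5 Ftan -5.0 rot [ 1.799e+02  1.000e-01 -1.820e+01] w 0.0142 gf 60 tq [-1.23 -0.33  0.2 ]
```

Call:
jog_arm(series=[{"gripper":1,"linear":[0,-0.23,0.02],"twist":0},{"gripper":1,"linear":[0,-0.47,0.03],"twist":0},{"gripper":1,"linear":[0,-0.7,0.02],"twist":0},{"gripper":1,"linear":[0,-0.94,0],"twist":0},{"gripper":1,"linear":[0,-1.17,-0.03],"twist":0}])

```text
clock: 20.4
tool_pos: [0.4975, -0.0558, 0.1217]
eef_rot: [179.9, 0.1, -18.2]
ft_force: [2.0, -6.7, -3.7]
gripper_width: 0.0135
grip_force: 59.5
```

```bash
python3 -c "from h import *; rep()"
```

```text
t 20.4 S mm [-59.1   6.1 -41.3] deg -171.6 r 41.8 F [ 3.9 -5.8 -3.7] Frad 2.8 Ftan -6.3 rot [ 1.799e+02  1.000e-01 -1.820e+01] w 0.0135 gf 59 tq [-1.45 -0.43  0.2 ]
```

Call:
jog_arm(series=[{"gripper":1,"linear":[0,0,0],"twist":0},{"gripper":1,"linear":[0,0,0],"twist":0},{"gripper":1,"linear":[0,0,0],"twist":0},{"gripper":1,"linear":[0,0,0],"twist":0},{"gripper":1,"linear":[0,0,0],"twist":0}])

```text
clock: 20.9
tool_pos: [0.4976, -0.0554, 0.1217]
eef_rot: [179.9, 0.1, -18.2]
ft_force: [1.8, -4.8, -3.5]
gripper_width: 0.0143
grip_force: 59.5
```

```bash
python3 -c "from h import *; rep()"
```

```text
t 20.9 S mm [-59.    6.6 -41.3] deg -171.0 r 41.8 F [ 3.1 -4.  -3.5] Frad 2.9 Ftan -4.5 rot [ 1.799e+02  1.000e-01 -1.820e+01] w 0.0143 gf 59 tq [-1.07 -0.47  0.18]
```

Call:
jog_arm(series=[{"gripper":1,"linear":[0,-0.01,0],"twist":0},{"gripper":1,"linear":[0,-0.01,0],"twist":0},{"gripper":1,"linear":[0,-0.01,0],"twist":0},{"gripper":1,"linear":[0,-0.01,0],"twist":0},{"gripper":1,"linear":[0,-0.01,0],"twist":0}])

```text
clock: 21.4
tool_pos: [0.4976, -0.0554, 0.1217]
eef_rot: [179.9, 0.1, -18.2]
ft_force: [2.2, -5.8, -3.0]
gripper_width: 0.0137
grip_force: 59.5
```

Run:
```python
from h import *
rep(); p,d=manip.grab_frame("side"); cv2.imwrite("pics/end.png",p)
```

```text
t 21.4 S mm [-59.    6.6 -41.3] deg -171.0 r 41.8 F [ 3.8 -4.8 -3. ] Frad 2.2 Ftan -5.3 rot [ 1.799e+02  1.000e-01 -1.820e+01] w 0.0137 gf 59 tq [-1.14 -0.4   0.18]
```

View pics/end.png

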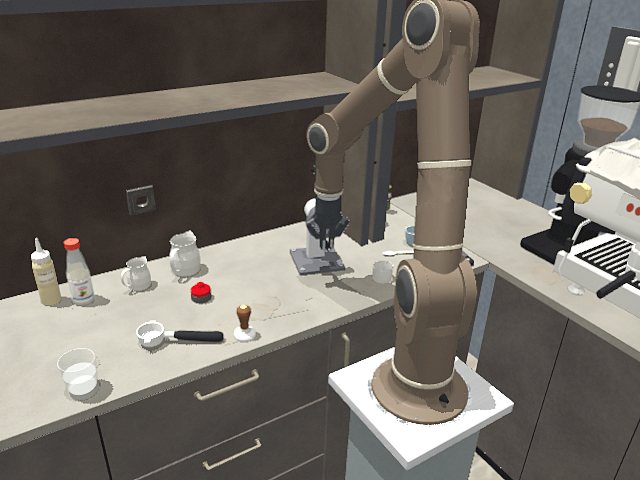

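The gripper is holding the handle near the bottom of the wheel at about (327,240). The timer, tamper, portafilter and cup are where they were, and the wheel is still. Handing in.

```bash
python3 -c "from bench import manip; print(manip.job_done())"
```

```text
the job is handed in; nothing more can be done
None
```

The job is handed in, with no verdict shown: the wheel was turned more than one full turn and left, gripped and still, with the handle at about 188° (just past the bottom), where the force fit puts the heavy side straight down to within about 3°.

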